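# Return three mixed-up containers to their colour-coded coasters

### The job

Three containers stand on each other's coasters: put each one upright in the middle of the coaster of its own colour - the spray bottle with the white top on the white one, the dropper bottle with the orange bulb on the orange one, the green tin on the green one. The empty blue coaster is the spare spot for parking one of them meanwhile and ends up empty. Set everything down gently without dropping it or tipping it over, and leave the beaker, the sample tub and the match box where they are.

Things in the scene. Friction and masses are not known exactly. Their poses are not given: they have to be found in the camera images.
- spray: small spray bottle with a white pump top and a translucent milky-white body (what is behind it shows through a little), upright and round: 33 mm in diameter, 117 mm high, straight body up to about 75 mm; about 0.08 kg; origin at the centre of its underside, z up along its axis. Can be gripped round the body, about 55 mm above its underside
- dropper: small amber-brown dropper bottle with a paper label, black collar and orange rubber bulb, upright and round: 39 mm in diameter, 112 mm high with the bulb, straight body up to about 55 mm; about 0.1 kg; origin at the centre of its underside, z up along its axis. Can be gripped round the body, about 48 mm above its underside
- tin: dark green round tin with its lid on (lid fixed), 67 mm in diameter, 39 mm high; about 0.07 kg; origin at the centre of its underside, z up along its axis. Can be gripped across the diameter, about 25 mm above its underside
- coaster_white: round white plastic coaster, fixed to the worktop, 100 mm in diameter, flat top 12 mm above the worktop with a thin black ring line near its edge; origin at the centre of its underside (top centre is 12 mm above it), z up; home of the spray bottle with the white top
- coaster_orange: round orange plastic coaster, fixed to the worktop, 100 mm in diameter, flat top 12 mm above the worktop with a thin black ring line near its edge; origin at the centre of its underside (top centre is 12 mm above it), z up; home of the dropper bottle with the orange bulb
- coaster_green: round bright green plastic coaster, fixed to the worktop, 100 mm in diameter, flat top 12 mm above the worktop with a thin black ring line near its edge; origin at the centre of its underside (top centre is 12 mm above it), z up; home of the green tin
- coaster_blue: round blue plastic coaster, fixed to the worktop, 100 mm in diameter, flat top 12 mm above the worktop with a thin black ring line near its edge; origin at the centre of its underside (top centre is 12 mm above it), z up; spare, empty at the start. The four coasters stand in a row from left to right in any order, their centres at least 130 mm apart
- beaker: bystander: large cream-white plastic beaker, 120 mm in diameter, 166 mm high, standing right of the row; origin at the centre of its underside
- tub: bystander: beige sample tub, 93 mm in diameter, 77 mm high, standing left of the row; origin at the centre of its underside
- matches: bystander: small red match box lying flat, 35 x 52 mm, 14 mm high, between the robot and the row; origin at the centre of its underside
Not all that is in view belongs to the job. There is more than one size of the dropper; the one meant has the size given above.

How it is judged:
At the end, for the whole second after the job is handed in: Each container stands upright (within 0.1 rad) and at rest on the top of the coaster of its own colour, its centre within 15 mm of the coaster's centre, released: spray bottle on white, dropper bottle on orange, tin on green. The blue coaster is then empty (horizontal distance between spray and coaster_white below 0.015 m and z of spray in the frame of coaster_white between 0.008 and 0.016 m and angle between each of spray, dropper, tin's own z axis and vertical below 0.1 rad and linear speed of each of spray, dropper, tin below 0.02 m/s and angular speed of each of spray, dropper, tin below 0.2 rad/s and contact force between each of spray, dropper, tin and the fingers below 0.1 N and horizontal distance between dropper and coaster_orange below 0.015 m and z of dropper in the frame of coaster_orange between 0.008 and 0.016 m and horizontal distance between tin and coaster_green below 0.015 m and z of tin in the frame of coaster_green between 0.008 and 0.016 m); the robot touches nothing.
It fails at once if a container is tipped over (more than 40 degrees) (angle between any of spray, dropper, tin's own z axis and vertical above 0.7 rad).
It fails at once if a container is dropped (faster than 0.6 m/s without the fingers on it, a fall of about 20 mm) ((linear speed of spray above 0.6 m/s and contact force between spray and the fingers below 0.05 N) or (linear speed of dropper above 0.6 m/s and contact force between dropper and the fingers below 0.05 N) or (linear speed of tin above 0.6 m/s and contact force between tin and the fingers below 0.05 N)).
It fails at once if the beaker, the sample tub or the match box is moved more than 25 mm (distance of any of beaker, tub, matches from where it was at the start of the episode above 0.025 m).
It also fails if it takes over 112 s, if anything falls off the work surface, if the arm or the gripper's body presses on something with over 40 N, if the wrist force passes 120 N, or if a joint passes its speed limit or range.

### The arm

A 6-joint arm with a two-finger parallel gripper is mounted at the origin on a cart in front of the work surface, level with it; the furniture and walls round the work are solid. World frame = base frame: x ahead of the robot, y to its left, z up, the work surface at z = 0. Lengths are in m, angles in rad, forces in N, time in s.
With the tool pointing down it reaches from about 0.325 to 1 m from the base axis. Payload 5.1 kg.
Tool frame: the origin (TCP) lies midway between the tips of the shut fingers; the grasp point (between the pads) lies 19 mm behind it; z points along the fingers, y is the line along which they close (so a half turn about z gives the same grasp; the last joint's range is limited). The gripper opens to 85 mm and grips with 20 to 120 N. Pads are 22 mm wide; open, the fingers measure 114 mm over their backs; the gripper's body (76 mm by 85 mm) begins 54 mm behind the grasp point. The pads swing forward as they close: fully open they stand 13 mm farther back than shut.
Start: joints at [-1.255, 0.124, 1.65, -0, 1.367, -0.083], TCP at [0.252, -0.599, 0.231] pointing down, gripper open.
Joint ranges: [-2.61, 2.61], [-1.02, 2.33], [0.03, 2.71], [-1.35, 4.49], [0.32, 2.68], [-2.91, 2.91]. Speed limits (rad/s): [2.57, 2.57, 3.14, 3.14, 3.14, 3.14].

### API

Orientations are given as a 3x3 rotation matrix whose columns are the frame's x, y, z axes.
In Python, from plant import * gives the robot as it stands. Calls block until the motion is done:
- move_ptp(position, orientation): joint-space move of the TCP to a pose.
- movel(position, ori=None, vel=0.15, max_force=None): straight line of the TCP; ori=None keeps the orientation; vel is the mean speed in m/s. With max_force (N) it stops when the force on the tool has changed by that much, and returns True; else False.
- movej(angles): joint-space move.
- command_gripper(opening): finger opening in m; the grip force is fixed at half the most; returns when the fingers have stopped.
- wait(seconds).
- inverse_kinematics(position, orientation): joint angles nearest the present ones, or None.
- get_image(name): name is "scene" or "top"; returns the picture (400x640x3 uint8, red, green, blue); there is no depth.
- get_calibration(name): a dict with "intrinsics" (3x3 intrinsics, pixels), "eye" and "rotation" of the camera in the world. Camera axes: x right, y down, z forward; pixel columns grow to the right and rows downward; lengths in m; the calibration is good to about 2 mm. A picture is of the moment at which its call begins. get_calibration takes no time and is no camera call.
A pose or a line that the arm cannot do raises Unreachable and nothing moves.
- close_job(): hands the job in; it is judged then, once.
Readings, each from a call of its own:
- get_t(): time.
- get_joint_positions(): joint angles.
- get_qd(): joint speeds.
- get_joint_efforts(): joint torques, N m.
- get_position(): TCP position.
- get_tcp_rot(): TCP orientation.
- get_ft_force(): force on the tool from outside, world axes, zero at the start.
- get_ft_torque(): the same for the moment, N m.
- get_opening(): finger opening in m.
- get_grasp_force(): force on a finger pad.
Only numpy, scipy, OpenCV 4.12 (cv2) and the standard library are available. Lean on these libraries where they do the work, as an engineer would, in place of code of your own. Each camera call takes 0.05 s, during which the arm holds its last target. There are 200 camera calls.

## Working session

There is one attempt and no reset: what is moved stays moved. The work goes in short steps, each a Python script; the robot and the scene stay as the last script left them, time stands still between calls to the robot, and variables do not carry over. Pictures are saved under pics/ and viewed, at most 14 in all, crops included, and the job is handed in when it is done.

```bash
mkdir -p pics; ls
python3 - <<'E'
from plant import *
import cv2
for n in("scene","top"):
    cv2.imwrite(f"pics/{n}0.png",get_image(n)[:,:,::-1]); c=get_calibration(n); print(n,c)
print(get_t())
E
```

```text
pics
scene {'intrinsics': array([[361.72891698,   0.        , 319.36149247],
       [  0.        , 361.72891698, 200.3687453 ],
       [  0.        ,   0.        ,   1.        ]]), 'eye': array([-0.422031  , -0.49627839,  0.57399133]), 'rotation': array([[ 0.48065026, -0.39440774,  0.78320998],
       [-0.87690262, -0.22039395,  0.42716308],
       [ 0.00413832, -0.89211493, -0.45178959]])}
top {'intrinsics': array([[380.02792148,   0.        , 329.75290077],
       [  0.        , 380.02792148, 199.5038757 ],
       [  0.        ,   0.        ,   1.        ]]), 'eye': array([0.32335385, 0.00443581, 1.44676282]), 'rotation': array([[ 0.01859135, -0.99547264,  0.09321256],
       [-0.99975648, -0.01961763, -0.01010587],
       [ 0.01188873, -0.09300198, -0.99559494]])}
0.1
```

View pics/scene0.png

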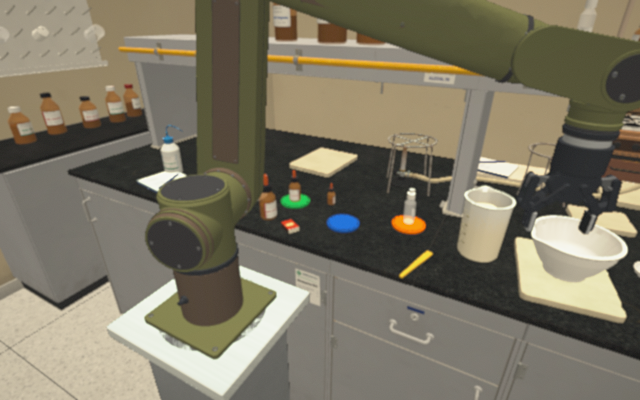

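View pics/top0.png

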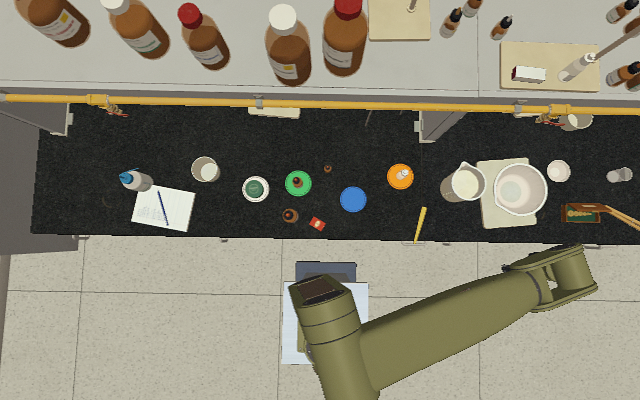

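The top view shows the tin on white (255,188), the dropper on green (298,183), blue empty (353,199) and the spray on orange (400,176). Decoy droppers stand at (290,215) and (327,169). Next I'll measure the coasters and containers.

```bash
cat > h.py <<'E'
import numpy as np, cv2
from plant import *
def ray(n,uv,z):
    c=get_calibration(n); d=c["rotation"]@np.linalg.inv(c["intrinsics"])@np.array([uv[0],uv[1],1.])
    return c["eye"]+d*(z-c["eye"][2])/d[2]
def proj(n,p):
    c=get_calibration(n); q=c["intrinsics"]@c["rotation"].T@(np.array(p)-c["eye"]); return q[:2]/q[2]
H=dict(white=(0,0,150,180,45,256),orange=(8,20,180,256,150,256),green=(50,75,150,256,100,256),blue=(100,125,130,256,100,256))
def mask(im,k):
    h=cv2.cvtColor(im,cv2.COLOR_RGB2HSV)
    if k=="white": return cv2.inRange(h,(0,0,150),(180,50,255))
    l=H[k]; return cv2.inRange(h,(l[0],l[2],l[4]),(l[1],255,255))
def coaster(im,k,n="top",near=None,r=20):
    m=mask(im,k)
    if near is not None:
        w=np.zeros_like(m); cv2.circle(w,near,r,255,-1); m&=w
    m=cv2.morphologyEx(m,cv2.MORPH_CLOSE,np.ones((3,3)))
    c=max(cv2.findContours(m,cv2.RETR_EXTERNAL,cv2.CHAIN_APPROX_NONE)[0],key=cv2.contourArea)
    P=np.array([ray(n,p[0],.012)[:2] for p in cv2.convexHull(c)]).astype(np.float32)
    e=cv2.fitEllipse(P)
    return np.round(e[0],4),np.round(e[1],3)
E
python3 - <<'E'
from h import *
im=get_image("top"); sc=get_image("scene")
for k,p in dict(white=(255,188),green=(298,183),blue=(353,199),orange=(400,176)).items():
    print(k,coaster(im,k,near=p))
    try: print("  scene",coaster(sc,k,"scene",near=tuple(int(v) for v in proj("scene",ray("top",p,.012))),r=24))
    except Exception as e: print(e)
for p in [(290,215),(327,169),(317,224),(205,169),(462,183)]: print(p,ray("top",p,.05))
a=cv2.resize(im[140:245,185:425],None,fx=3.3,fy=3.3,interpolation=cv2.INTER_CUBIC)
b=cv2.resize(sc[160:250,240:440],None,fx=4,fy=4,interpolation=cv2.INTER_CUBIC)
cv2.imwrite("pics/a.png",a[:,:,::-1]);cv2.imwrite("pics/b.png",b[:,:,::-1])
E
```

```text
white (array([0.4936, 0.2731]), array([0.098, 0.1  ]))
  scene (array([0.4427, 0.1642]), array([0.017, 0.067]))
green (array([0.5351, 0.1292]), array([0.052, 0.083]))
  scene (array([0.5119, 0.1092]), array([0.102, 0.115]))
blue (array([ 0.4621, -0.0974]), array([0.099, 0.102]))
  scene (array([ 0.4564, -0.099 ]), array([0.103, 0.115]))
orange (array([ 0.5533, -0.2765]), array([0.099, 0.101]))
  scene (array([ 0.5482, -0.277 ]), array([0.103, 0.116]))
(290, 215) [0.39409177 0.13519359 0.05      ]
(327, 169) [0.56784973 0.00261387 0.05      ]
(317, 224) [0.36297351 0.03535345 0.05      ]
(205, 169) [0.55850575 0.45451349 0.05      ]
(462, 183) [ 0.52551376 -0.50079153  0.05      ]
```

View pics/a.png

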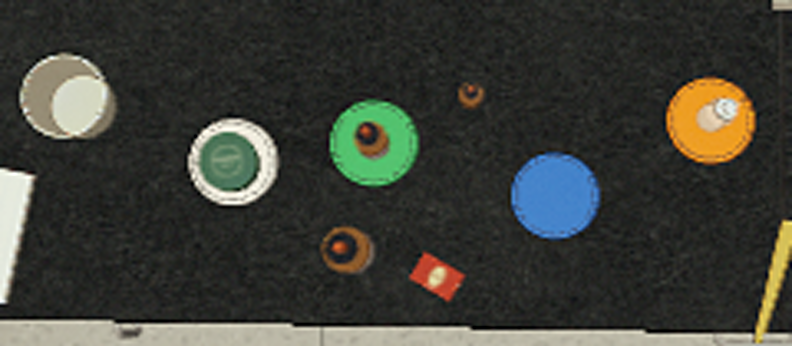

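View pics/b.png

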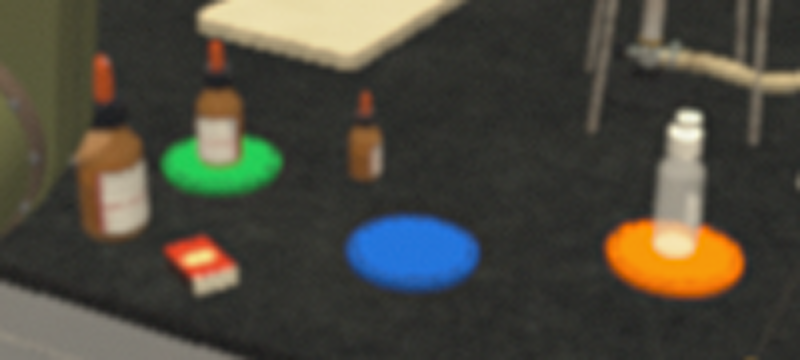

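Matched: crop a shows the 39 mm dropper on green, and the larger and smaller droppers are both off the coasters. Next I'll get container positions and the shelf rail, then do a dry-run IK.

```bash
cat >> h.py <<'E'
H["green"]=(55,80,100,256,130,256)
def blob(im,near,r,lo,hi):
    h=cv2.cvtColor(im,cv2.COLOR_RGB2HSV); m=cv2.inRange(h,lo,hi); w=np.zeros_like(m); cv2.circle(w,near,r,255,-1); m&=w
    c=max(cv2.findContours(m,cv2.RETR_EXTERNAL,cv2.CHAIN_APPROX_NONE)[0],key=cv2.contourArea)
    return cv2.minEnclosingCircle(c),cv2.contourArea(c),cv2.moments(m,True)
def cen(b): M=b[2]; return (M["m10"]/M["m00"],M["m01"]/M["m00"])
def R(phi,a,s=1):
    phi,a=np.radians([phi,a]); z=np.array([np.cos(phi)*np.sin(a),np.sin(phi)*np.sin(a),-np.cos(a)])
    y=s*np.array([-np.sin(phi),np.cos(phi),0]); return np.column_stack([np.cross(y,z),y,z])
def tcp(g,Rm,shift): return np.array(g)+Rm[:,2]*(.019+shift)
E
python3 - <<'E'
from h import *
im=get_image("top"); sc=get_image("scene")
print("green",coaster(im,"green",near=(298,183)))
b=blob(im,(254,188),11,(40,40,30),(90,255,200)); print("tin",b[:2],ray("top",b[0][0],.0315))
b=blob(im,(297,180),6,(0,120,100),(14,255,255)); print("bulb",b[:2],cen(b),ray("top",cen(b),.112))
b=blob(im,(405,172),8,(0,0,150),(180,70,255)); print("spray cap",b[:2],cen(b),ray("top",cen(b),.122))
print(im[168:178,400:410].tolist()[4])
# rail line = intersection of two view planes
def pl(n,a,b):
    c=get_calibration(n);e=c["eye"];v=[ray(n,p,-5.)-e if n=="top" else c["rotation"]@np.linalg.inv(c["intrinsics"])@np.array([*p,1.]) for p in(a,b)]
    N=np.cross(*v);N/=np.linalg.norm(N);return N,N@e
A,B=pl("top",(0,98),(640,113)),pl("scene",(120,48),(460,76))
for y in(-.3,0,.3): print("rail",y,np.linalg.solve([A[0],B[0],[0,1,0]],[A[1],B[1],y]))
print(get_tcp_rot().round(2))
for nm,p,ph in [("tin",(.4936,.273,.037),(0,)),("spr",(.55,-.277,.067),(-60,-27,0,20)),("whi",(.4936,.273,.067),(-20,0,20)),("grn",(.53,.13,.06),(0,20,35,45)),("org",(.55,-.277,.06),(-27,0,20))]:
    for f in ph:
        for s in(1,-1):
            for a in ((0,) if nm=="tin" else (60,)):
                for dz in(0,.17):
                    r=R(f,a,s);q=inverse_kinematics(tcp(np.array(p)+[0,0,dz],r,.004),r); print(nm,f,s,dz,None if q is None else np.round(q,2))
E
```

```text
green (array([0.5186, 0.1126]), array([0.097, 0.099]))
tin (((254.19564819335938, 188.2391357421875), 9.227178573608398), 231.5) [0.49261609 0.27356203 0.0315    ]
bulb (((299.5, 181.5), 3.5356338024139404), 6.0) (297.72, 182.0) [0.50830054 0.10541005 0.112     ]
spray cap (((402.8999938964844, 173.89999389648438), 5.0220537185668945), 50.0) (402.57142857142856, 173.8095238095238) [ 0.54357824 -0.26446365  0.122     ]
[[234, 213, 180], [187, 166, 139], [220, 226, 219], [212, 209, 195], [210, 211, 204], [223, 228, 222], [227, 233, 226], [223, 230, 218], [234, 185, 142], [240, 159, 42]]
rail -0.3 [ 0.67651968 -0.3         0.43187273]
rail 0 [0.6756714  0.         0.43547628]
rail 0.3 [0.67482312 0.3        0.43907983]
[[ 0.92  0.39 -0.  ]
 [ 0.39 -0.92  0.  ]
 [ 0.   -0.   -1.  ]]
tin 0 1 0 [ 0.41  0.17  1.99 -0.    0.97 -1.16]
tin 0 1 0.17 [ 0.41 -0.03  1.89 -0.    1.28 -1.16]
tin 0 -1 0 [ 0.41  0.17  1.99 -0.    0.97  1.98]
tin 0 -1 0.17 [ 0.41 -0.03  1.89 -0.    1.28  1.98]
spr -60 1 0 [-0.32  0.13  2.26  4.49  0.64  0.7 ]
spr -60 1 0.17 [-0.32 -0.2   2.21 -1.28  0.65  0.07]
spr -60
[... 1412 characters left out ...]
.21  0.68  0.02]
grn 45 1 0 [-0.21  0.    2.42  1.61  0.81  2.43]
grn 45 1 0.17 None
grn 45 -1 0 [-0.21  0.    2.42  1.61  0.81 -0.71]
grn 45 -1 0.17 [-0.21 -0.39  2.37  1.22  0.88 -0.13]
org -27 1 0 [-0.6   0.05  2.37  2.8   0.34  1.83]
org -27 1 0.17 None
org -27 -1 0 [-0.6   0.05  2.37  2.8   0.34 -1.32]
org -27 -1 0.17 None
org 0 1 0 [-0.82  0.12  2.3   1.74  0.7   2.43]
org 0 1 0.17 None
org 0 -1 0 [-0.82  0.12  2.3   1.74  0.7  -0.71]
org 0 -1 0.17 [-0.82 -0.23  2.26  1.28  0.72 -0.11]
org 20 1 0 [-0.9   0.23  2.16  1.4   0.99  2.46]
org 20 1 0.17 [-0.9  -0.08  2.13  1.2   1.08  2.85]
org 20 -1 0 [-0.9   0.23  2.16  1.4   0.99 -0.68]
org 20 -1 0.17 [-0.9  -0.08  2.13  1.2   1.08 -0.3 ]
```

Run:
```python
from h import *
for n,p,z in [("top",(404.8,172.3),.125),("scene",(411,188.5),.129),("scene",(408.5,221.5),.012),("top",(296.3,178.8),.118),("scene",(293.5,172),.122),("scene",(294,199.5),.012)]: print(n,p,ray(n,p,z).round(4))
def scan(nm,p,A,F,lift=.17,sh=.004):
    for a in A:
        for f in F:
            for s in(1,-1):
                r=R(f,a,s); qs=[inverse_kinematics(tcp(np.array(p)+[0,0,d],r,sh),r) for d in(0,lift)]
                if all(q is not None for q in qs) and abs(qs[0]-qs[1]).max()<1.3: print(nm,a,f,s,*[np.round(q,2) for q in qs])
scan("whi",(.4936,.273,.074),(45,50),range(-90,121,15))
scan("org",(.553,-.2765,.074),(45,),range(-60,61,15))
scan("grn",(.513,.11,.06),(55,),range(-60,76,15))
```

```text
top (404.8, 172.3) [ 0.5486 -0.2717  0.125 ]
scene (411, 188.5) [ 0.5471 -0.2722  0.129 ]
scene (408.5, 221.5) [ 0.5598 -0.2748  0.012 ]
top (296.3, 178.8) [0.5187 0.1103 0.118 ]
scene (293.5, 172) [0.5003 0.1036 0.122 ]
scene (294, 199.5) [0.5153 0.1147 0.012 ]
whi 45 -90 1 [ 0.66  0.42  1.75 -0.59  1.53  0.86] [ 0.66  0.23  1.68 -0.6   1.75  0.71]
whi 45 -90 -1 [ 0.66  0.42  1.75 -0.59  1.53 -2.28] [ 0.66  0.23  1.68 -0.6   1.75 -2.43]
whi 45 -75 1 [ 0.7   0.36  1.84 -0.71  1.4   0.73] [ 0.7   0.15  1.77 -0.7   1.61  0.55]
whi 45 -75 -1 [ 0.7   0.36  1.84 -0.71  1.4  -2.41] [ 0.7   0.15  1.77 -0.7   1.61 -2.59]
whi 45 -60 1 [ 0.72  0.28  1.94 -0.82  1.25  0.61] [ 0.72  0.06  1.87 -0.77  1.46  0.39]
whi 45 -60 -1 [ 0.72  0.28  1.94 -0.82  1.25 -2.54] [ 0.72  0.06  1.87 -0.77  1.46 -2.75]
whi 45 -45 1 [ 0.73  0.19  2.05 -0.93  1.08  0.48] [ 0.73 -0.05  1.97 -0.83  1.28  0.22]
whi 45 -30 1 [ 0.71  0.1   2.16 -1.03  0.89  0.35] [ 0.71 -0.15  2.07 -0.85  1.09  0.02]
whi 45 -15 1 [ 0.66  0.01  2.25 -1.12  0.68  0.2 ] [ 0.66 -0.26  2.16 -0.82  0.89 -0.23]
whi 45 0 1 [ 0.59 -0.07  2.33 -1.
[... 3142 characters left out ...]
1 [ 0.51  0.21  2.15 -1.12  1.15  0.68] [ 0.51 -0.08  2.1  -1.01  1.31  0.36]
grn 55 -60 -1 [ 0.51  0.21  2.15 -1.12  1.15 -2.47] [ 0.51 -0.08  2.1  -1.01  1.31 -2.78]
grn 55 -45 1 [ 0.49  0.1   2.27 -1.29  0.96  0.61] [ 0.49 -0.22  2.21 -1.07  1.1   0.21]
grn 55 30 -1 [-0.14 -0.16  2.52  1.68  0.53 -0.54] [-0.14 -0.56  2.45  0.97  0.66  0.29]
grn 55 45 -1 [-0.24 -0.07  2.44  1.43  0.79 -0.57] [-0.24 -0.44  2.38  1.07  0.93 -0.02]
grn 55 60 -1 [-0.3   0.04  2.34  1.25  1.   -0.64] [-0.3  -0.3   2.28  1.05  1.16 -0.22]
grn 55 75 1 [-0.31  0.14  2.22  1.09  1.18  2.43] [-0.31 -0.16  2.17  0.99  1.36  2.76]
grn 55 75 -1 [-0.31  0.14  2.22  1.09  1.18 -0.71] [-0.31 -0.16  2.17  0.99  1.36 -0.38]
```

```bash
cat >> h.py <<'E'
C=dict(white=(.4936,.2731),green=(.5186,.1126),blue=(.4621,-.0974),orange=(.5533,-.2765))
def pick(xy,z,Rm,sh,back,lift):
    g=np.array([*xy,z]); t=tcp(g,Rm,sh); command_gripper(.085)
    b=t-Rm[:,2]*back
    up=np.array([b[0],b[1],max(b[2],t[2]+lift)])
    move_ptp(up,Rm)
    movel(b,vel=.15); movel(t,vel=.08)
    print("touch before grip",get_ft_force().round(1))
    command_gripper(0.0); wait(.3); print("opening",get_opening(),"F",get_grasp_force(),get_ft_force().round(1))
    movel(t+[0,0,.01],vel=.04); movel(t+[0,0,lift],vel=.15); print("lifted",get_opening(),get_t())
def place(xy,z,Rm,sh,back,lift):
    t=tcp(np.array([*xy,z]),Rm,sh)
    movel(t+[0,0,lift],ori=Rm,vel=.22); movel(t+[0,0,.012],vel=.12); wait(.3)
    print("stop",movel(t-[0,0,.002],vel=.02,max_force=4),get_position()-t)
    w=get_opening(); command_gripper(min(.085,w+.012)); wait(.2); command_gripper(.085); wait(.2)
    b=t-Rm[:,2]*back; movel(b,vel=.08); movel([b[0],b[1],max(b[2],t[2]+lift)],vel=.2); print("t",get_t())
def shot(f,x=(185,425),y=(140,245)):
    a=cv2.resize(get_image("top")[y[0]:y[1],x[0]:x[1]],None,fx=3.3,fy=3.3,interpolation=cv2.INTER_CUBIC); cv2.imwrite(f,a[:,:,::-1])
E
python3 - <<'E'
from h import *
movel(get_position()+[0,0,.06])
Rm=R(0,0,1)
pick((.4928,.2734),.039,Rm,.009,.08,.12)
place(C["blue"],.039,Rm,.009,.08,.12)
shot("pics/t1.png")
E
```

```text
touch before grip [ 0.8 -0.2 -0.1]
opening 0.0654866766176913 F 66.85522198677063 [ 0.1 -0.3  6.4]
lifted 0.06586492906469063 7.7417
stop True [-1.01854864e-04  1.77314393e-05  1.18924746e-03]
t 13.9
```

View pics/t1.png

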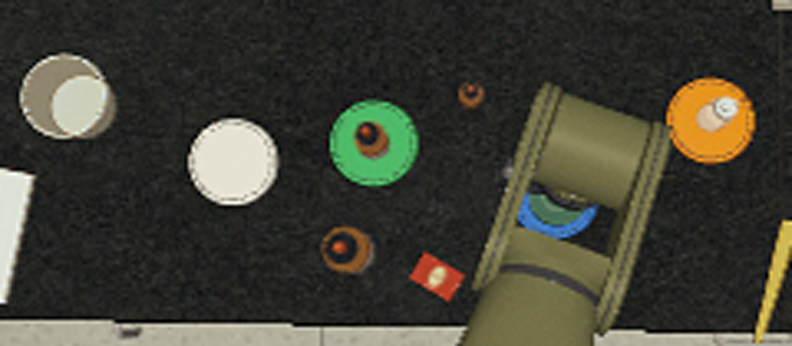

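Run:
```python
from h import *
print("white",coaster(get_image("top"),"white",near=(255,188)))
p=get_position(); movel([p[0],p[1],.28],vel=.2)
Rm=R(-60,45,1)
pick((.5486,-.2725),.074,Rm,.003,.12,.17)
shot("pics/s1.png",(340,480),(120,245))
cv2.imwrite("pics/s1s.png",cv2.resize(get_image("scene")[120:260,300:500],None,fx=3,fy=3)[:,:,::-1])
```

```text
white (array([0.4937, 0.2732]), array([0.098, 0.1  ]))
touch before grip [-0.7  0.2  0.9]
opening 0.032178613261690595 F 58.83211390755605 [0.2 1.6 3.6]
lifted 0.032124255745829944 21.3083
```

View pics/s1s.png

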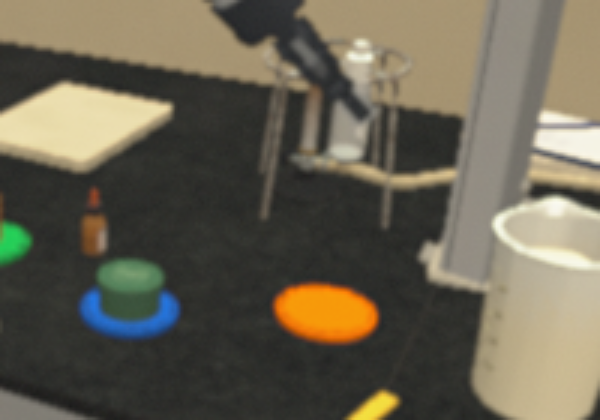

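The spray is held upright, lifted clear of the empty orange coaster. Next it goes to white.

Run:
```python
from h import *
place((.4937,.2732),.074,R(-30,45,1),.003,.12,.17)
p=get_position(); movel([p[0],p[1],.3],vel=.2)
Rm=R(45,58,-1)
move_ptp([.40,-.05,.27],R(45,58,-1))
shot("pics/w1.png",(185,425),(140,245))
```

```text
stop True [ 9.32389020e-05 -1.66456448e-05  1.76040087e-04]
t 29.8167
```

View pics/w1.png

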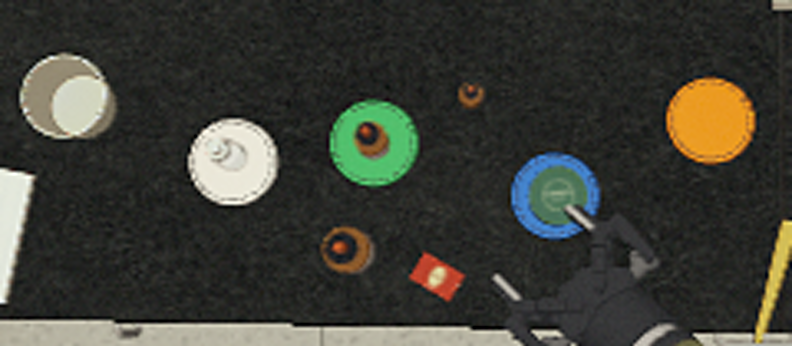

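Spray stands on white, with its cap near crop (217,145). Tin is on blue and orange is free. Next the dropper.

Run:
```python
from h import *
im=get_image("top")
print("spray",ray("top",(250.4,183.6),.125)); o=coaster(im,"orange",near=(400,176)); print(o)
pick((.5187,.111),.060,R(45,58,-1),.004,.11,.17)
cv2.imwrite("pics/d1s.png",cv2.resize(get_image("scene")[100:260,240:440],None,fx=3,fy=3)[:,:,::-1])
```

```text
spray [0.49750459 0.26963297 0.125     ]
(array([ 0.553 , -0.2766]), array([0.098, 0.102]))
touch before grip [-0.5 -0.5  0. ]
opening 0.0371416260943529 F 59.74034741520882 [-1.9  0.4  3.5]
lifted 0.036463127512326554 37.9833
```

View pics/d1s.png

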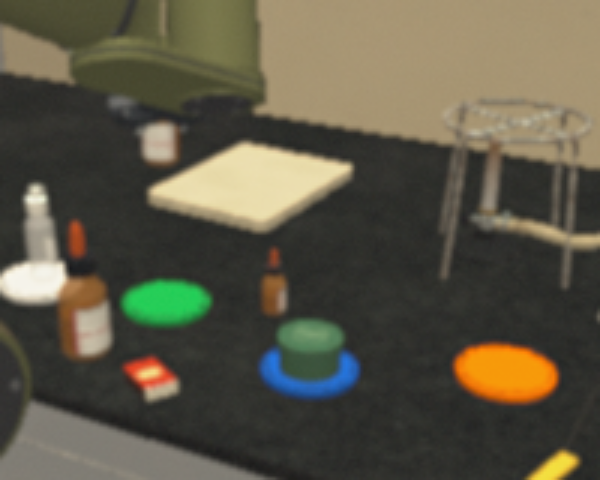

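The dropper is lifted upright and green is empty. Spray is within about 5 mm of centre. Next: place the dropper, then move the tin to green.

Run:
```python
from h import *
place((.553,-.2766),.060,R(20,58,-1),.004,.11,.17)
im=get_image("top"); print("green",coaster(im,"green",near=(298,183)))
b=blob(im,(354,199),11,(40,40,30),(90,255,200)); print("tin",b[:2],ray("top",cen(b),.05))
cv2.imwrite("pics/o1s.png",cv2.resize(get_image("scene")[120:260,300:500],None,fx=3,fy=3)[:,:,::-1])
```

```text
stop True [4.78180150e-05 1.54754863e-04 3.08845765e-04]
t 45.6917
green (array([0.5186, 0.1125]), array([0.097, 0.099]))
tin (((353.3793029785156, 198.7586212158203), 8.907405853271484), 216.5) [ 0.45833829 -0.09811476  0.05      ]
```

View pics/o1s.png

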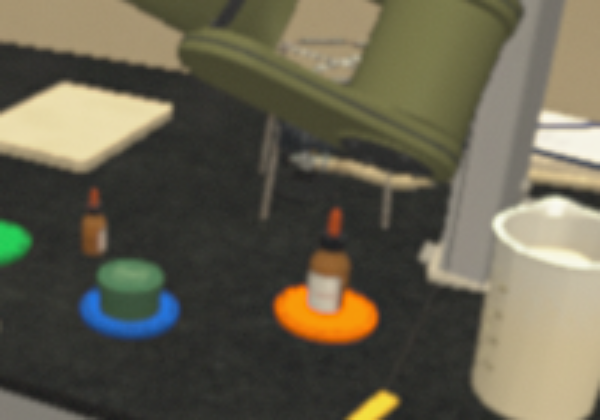

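Dropper stands upright on orange. Now the tin.

Run:
```python
from h import *
p=get_position(); movel([p[0],p[1],.3],vel=.2)
Rm=R(0,0,1)
pick((.4615,-.0977),.039,Rm,.009,.08,.15)
place((.5186,.1125),.039,Rm,.009,.08,.15)
p=get_position(); movel([p[0],p[1],.3],vel=.2)
movej([-1.255,.124,1.65,0,1.367,-.083])
shot("pics/f.png")
cv2.imwrite("pics/fs.png",cv2.resize(get_image("scene")[150:260,230:450],None,fx=3.5,fy=3.5)[:,:,::-1])
im=get_image("top")
for k,p in dict(green=(298,183),blue=(353,199)).items(): print(k,coaster(im,k,near=p))
b=blob(im,(297,183),11,(40,40,30),(90,100,125)); print("tin",b[:2],ray("top",b[0][0],.0315))
```

```text
touch before grip [ 0.5 -0.4  0.8]
opening 0.06603801582467124 F 66.62465572357178 [ 1.1 -0.2  6.5]
lifted 0.06572050713080974 51.9417
stop True [-1.21484713e-04 -2.50365238e-05  1.09058306e-03]
t 57.8
green (array([0.5185, 0.1127]), array([0.097, 0.098]))
blue (array([ 0.4621, -0.0973]), array([0.099, 0.101]))
tin (((297.78570556640625, 182.92857360839844), 8.786108016967773), 202.5) [0.5159465  0.11116073 0.0315    ]
```

View pics/f.png

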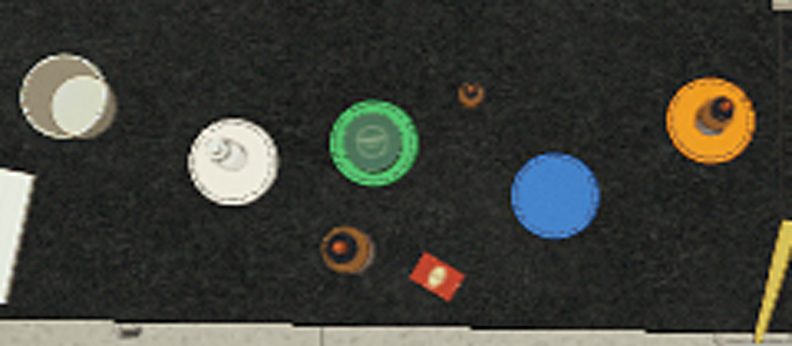

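View pics/fs.png

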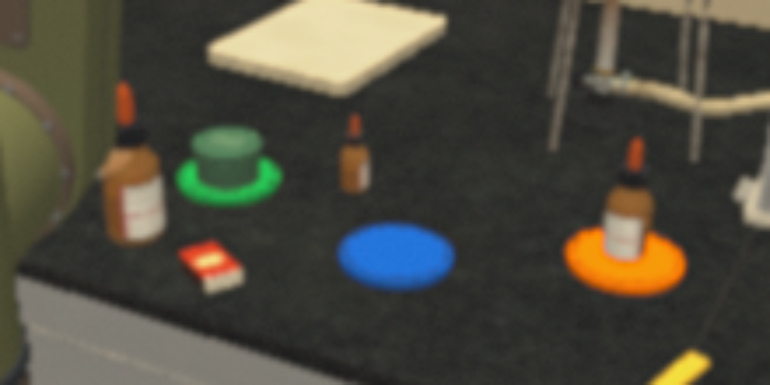

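All three containers are upright on their own coasters, within about 6 mm of centre, and blue is empty. Spray cap is at crop (217,145), tin at (373,142) and dropper bulb at (725,105). Handing in.

```bash
python3 -c "
from plant import *
print(close_job(),get_t())"
```

```text
the job is handed in; nothing more can be done
the job is handed in; nothing more can be done
```

I handed the job in with the spray bottle on white, the dropper on orange and the tin on green, each upright and about 6 mm or less off centre by the camera; blue is empty, the bystanders were left alone, and the official result was not reported back.

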